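# Raise the tubing pole of a breathing unit and hold it out

### The arm

A 6-joint arm with a two-finger parallel gripper is mounted at the origin on the work surface. World frame = base frame: x ahead of the robot, y to its left, z up, the work surface at z = 0. Lengths are in m, angles in rad, forces in N, time in s.
With the tool pointing down it reaches from about 0.275 to 0.825 m from the base axis. Payload 4.9 kg.
Tool frame: the origin (TCP) lies midway between the tips of the shut fingers; the grasp point (between the pads) lies 19 mm behind it (bot.grip_depth is the distance from the TCP to the grasp point, in m); y points along the fingers, x is the direction in which the jaws open and shut, and the axes are right-handed (so a half turn about y gives the same grasp; the last joint's range is limited). The gripper opens to 85 mm and grips with 20 to 120 N. Pads are 22 mm wide; open, the fingers measure 114 mm over their backs; the gripper's body (76 mm by 85 mm) begins 54 mm behind the grasp point. The pads swing forward as they close: fully open they stand 13 mm farther back than shut.
Start: joints at [1.211, 0.326, -0.193, 1.052, 0, 1.437], TCP at [0.123, 0.536, 0.231] pointing down, gripper open.
Joint ranges: [-2.65, 2.65], [-0.97, 1.79], [-1.3, 1.35], [-1.93, 2.1], [-1.47, 1.37], [-3.14, 3.14]. Speed limits (rad/s): [2.57, 2.57, 3.14, 3.14, 3.14, 3.14].

### API

Orientations are given as a unit quaternion [w, x, y, z].
In Python, from cell import bot gives the robot as it stands. Calls block until the motion is done:
- bot.move_pose(position, orientation): joint-space move of the TCP to a pose.
- bot.move_linear(position, speed=0.15, rotation=None, until_force=None): straight line of the TCP; rotation=None keeps the orientation; speed is the mean speed in m/s. With until_force (N) it stops when the force on the tool has changed by that much, and returns True; else False.
- bot.goto_joints(angles): joint-space move.
- bot.set_gripper(opening, grasp_force=None): opening from 0.0 (shut) to 1.0 (fully open); grasp_force is the grip in N (None keeps the last); returns when the fingers have stopped.
- bot.wait(seconds).
- bot.solve_ik(position, orientation): joint angles nearest the present ones, or None.
- bot.camera(name): name is "scene" or "top"; returns the picture (420x560x3 uint8, red, green, blue); there is no depth.
- bot.calibration(name): a dict with "mtx" (3x3 intrinsics, pixels), "extrinsics" (4x4, takes a point from world to camera coordinates). Camera axes: x right, y down, z forward; pixel columns grow to the right and rows downward; lengths in m; the calibration is good to about 2 mm. A picture is of the moment at which its call begins. calibration takes no time and is no camera call.
A pose or a line that the arm cannot do raises bot.PlanningError and nothing moves.
- bot.close_job(): hands the job in, once; it reports no verdict.
Trained networks look in the newest picture that a camera, given by its name, has taken for a name from the list of things; names that differ only in an ending like _2 or _b are one class to them, and where a whole thing is asked for, a point or a joint stands for the part that bears it (a point fixed in the world has none). Each returns a list of dicts, best first, with "confidence" (0 to 1); they miss things now and then, are a little off and sometimes report something else, mostly with a low value. They report only what shows in the picture. A call takes as long as a camera call.
- bot.search_frame(camera, thing): "bbox" ([left, top, width, height] in pixels, round what is visible of it).
Readings, each from a call of its own:
- bot.read_clock(): time.
- bot.read_joint_positions(): joint angles.
- bot.read_joint_vel(): joint speeds.
- bot.read_joint_efforts(): joint torques, N m.
- bot.read_position(): TCP position.
- bot.read_tool_rot(): TCP orientation.
- bot.read_ft_force(): force on the tool from outside, world axes, zero at the start.
- bot.read_moment(): the same for the moment, N m.
- bot.read_gripper_width(): opening from 0.0 (shut) to 1.0 (fully open).
Only numpy, scipy, OpenCV 4.12 (cv2) and the standard library are available. Lean on these libraries where they do the work, as an engineer would, in place of code of your own. Each camera call takes 0.05 s, during which the arm holds its last target.

### The job

Get the telescoping tubing pole of the portable breathing unit ready: press the blue plunger on the case fully down so that the pole pops up, then take the black grip on the pole so that its orange side button is squeezed in, and pull the pole straight up, past its first stop, fully out to its second stop. The pole springs back when let go, so finish the program while still holding the grip with the pole fully extended. Leave the film roll, the bottle and the carton around the unit where they stand.

Things in the scene. Friction and masses are not known exactly. Their poses are not given: they have to be found in the camera images.
- case: white breathing unit with blue ends, fixed to the bench, 200 (x) x 260 (y) x 100 mm high; origin at the centre of its underside on the bench, z up. On its top, along its y axis, stand the blue plunger (at y = -55 mm) and the pole (at y = +55 mm), both at x = 0. The display is on its +x face.
- plunger_top (a point): centre of the top face of the blue plunger, a round mushroom head of 36 mm diameter and 12 mm thick on a 16 mm stem, top face 150 mm above the bench when up. It is pressed straight down 9 mm to its stop, with a spring from about 2 N to 4.5 N, and comes back up by itself. Near the end of its stroke it frees the pole.
- plunger (a joint): travel of the blue plunger: 0 up, 0.009 m fully down at its stop
- grip: black grip block on top of the pole, 28 (x) x 40 (y) x 50 mm high, axes as the case's; origin at the centre of its underside, 118 mm above the bench while parked. The orange button sits in its +x face. A thin steel tubing hook (60 mm along y, 6 mm thick, x = 0) rises to 14 mm above the block's top. Parked, the pole is locked down; after the plunger is pressed it pops up by 22 mm and is caught there until the orange button is squeezed. It cannot turn or move sideways.
- squeeze_point (a point): centre of the grip block in x and y, 28 mm above its underside, level with the middle of the orange button: the point to pinch, with one finger on the orange button and the other on the plain face opposite (closing along the case's x axis)
- button_face (a point): centre of the outer face of the orange side button, 24 mm (y) x 28 mm high, which stands 8 mm proud of the grip's +x face when out (22 mm from the grip's middle) and 1 mm when squeezed fully in
- grip_button (a joint): travel of the orange button into the grip: 0 out, 0.007 m fully in (spring about 2.5 N to 4.5 N). The pole is free to leave the popped-up catch when it is in by more than about half way (0.0035 m); keep it squeezed while pulling
- pole_inner (a joint): how far the thin upper pole section is out of the thicker one: 0 parked, about 0.022 m popped up, 0.065 m at its end: the first stop. Moves easily (a few N)
- pole_outer (a joint): how far the thicker lower pole section is out of the case: 0 down, 0.065 m at its end: the second stop. It follows upwards once the upper section is at the first stop; the whole pole is then out by 0.130 m above parked (the grip is 108 mm above its popped-up height) and pulls back down with about 10 N; let go there, it drops back and is caught with the grip about 20 mm above its popped-up height, and can be squeezed and pulled again
- film_roll: bystander: blue film roll standing on end, 90 mm diameter, 80 mm high, origin at the centre of its underside
- bottle: bystander: white bottle with red cap, 58 mm diameter, 150 mm high, origin at the centre of its underside
- carton: bystander: white carton with a green band, 60 x 90 x 100 mm high, origin at the centre of its underside

How it is judged:
By the outcome, as a careful person would: the job done as asked, in the order asked, and still so for the second after the job is handed in, while the arm keeps its last pose, push and grip.
It also fails if it takes over 48 s, if anything falls off the work surface, if the arm or the gripper's body presses on something with over 40 N, if the wrist force passes 120 N, or if a joint passes its speed limit or range.

## Working session

There is one attempt and no reset: what is moved stays moved. The work goes in short steps, each a Python script; the robot and the scene stay as the last script left them, time stands still between calls to the robot, and variables do not carry over. Pictures are saved under pics/ and viewed, and the job is handed in when it is done.

```bash
mkdir -p pics; python3 - <<'E'
from cell import bot
import cv2
for n in("scene","top"):
    im=bot.camera(n); cv2.imwrite(f"pics/{n}0.png",im[:,:,::-1])
    c=bot.calibration(n); print(n,c["mtx"].round(1).tolist(),c["extrinsics"].round(4).tolist())
    for t in("case","plunger_top","grip","button_face","film_roll","bottle","carton"):
        print(t,[(list(map(int,d["bbox"])),round(d["confidence"],2)) for d in bot.search_frame(n,t)[:2]])
print(bot.read_clock(),bot.read_tool_rot(),bot.read_position())
E
```

```text
scene [[542.8, 0.0, 275.0], [0.0, 542.8, 207.3], [0.0, 0.0, 1.0]] [[-0.0548, 0.9983, 0.0182, -0.0301], [0.7883, 0.0544, -0.6129, -0.4092], [-0.6129, -0.0192, -0.7899, 1.6579], [0.0, 0.0, 0.0, 1.0]]
case [([233, 134, 140, 118], 0.96)]
plunger_top []
grip [([309, 138, 19, 29], 0.82)]
button_face [([320, 152, 10, 10], 0.63)]
film_roll [([362, 136, 35, 38], 0.98), ([319, 153, 10, 11], 0.47)]
bottle [([221, 208, 28, 53], 0.93)]
carton [([323, 219, 44, 66], 0.85), ([312, 141, 19, 27], 0.43)]
top [[409.1, 0.0, 277.5], [0.0, 409.1, 211.4], [0.0, 0.0, 1.0]] [[0.0165, -0.9999, 0.0042, 0.077], [-0.9832, -0.0169, -0.182, 0.5922], [0.182, -0.0012, -0.9833, 1.0783], [0.0, 0.0, 0.0, 1.0]]
case [([205, 184, 122, 120], 0.72)]
plunger_top [([276, 221, 14, 10], 0.52)]
grip [([237, 247, 20, 12], 0.56)]
button_face []
film_roll [([171, 276, 38, 35], 0.91)]
bottle [([305, 183, 24, 22], 0.93)]
carton [([212, 162, 35, 46], 0.96)]
0.8 [ 0.55316331 -0.55313882 -0.44050318  0.4404597 ] [0.12311863 0.53607639 0.23130919]
```

```bash
python3 - <<'E'
import cv2
a=cv2.imread("pics/scene0.png")[110:300,200:420];cv2.imwrite("pics/s0c.png",cv2.resize(a,None,fx=3.2,fy=3.2,interpolation=cv2.INTER_CUBIC))
a=cv2.imread("pics/top0.png")[150:320,150:350];cv2.imwrite("pics/t0c.png",cv2.resize(a,None,fx=3.5,fy=3.5,interpolation=cv2.INTER_CUBIC))
E
```

```text
(no output)
```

View pics/s0c.png

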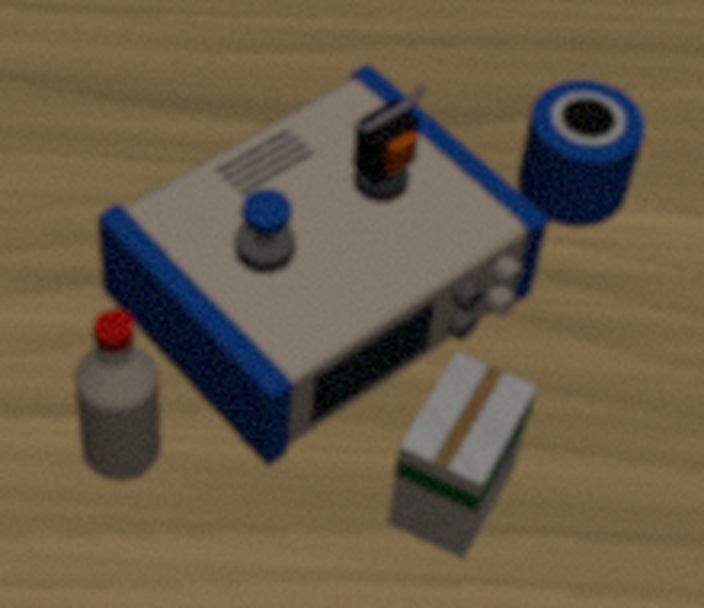

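View pics/t0c.png

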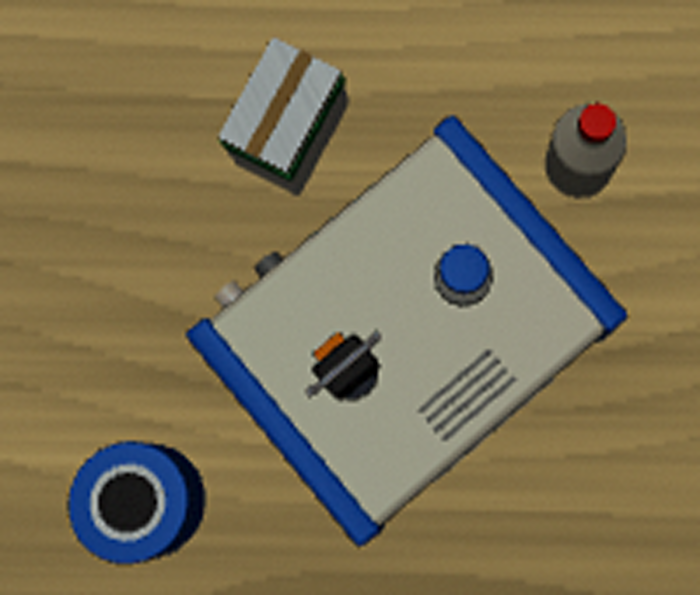

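```bash
cat > h.py <<'E'
from cell import bot
import numpy as np, cv2
def proj(n,P):
    c=bot.calibration(n); E=c["extrinsics"]; q=(E[:3,:3]@np.asarray(P,float).T).T+E[:3,3]; q=(c["mtx"]@q.T).T
    return q[:,:2]/q[:,2:]
def W(p,pts):
    c,s=np.cos(p[2]),np.sin(p[2]); pts=np.asarray(pts,float)
    return pts@np.array([[c,-s,0],[s,c,0],[0,0,1]]).T+[p[0],p[1],0]
E
python3 - <<'E'
from h import *
from scipy.optimize import least_squares
P=np.array([[0,-55,150],[100,-130,100],[-100,-130,100],[100,130,100],[-100,130,100],[0,25,182],[0,85,182]])/1000
top=np.array([[464,268],[447,118],[625,315],[192,332],[362,542],[378,335],[310,392]])/3.5+150
sc=np.array([[266,212],[285,390],[107,213],[545,222],[367,67],[360,130],[422,88]])/3.2+[200,110]
f=lambda p:np.r_[(proj("top",W(p,P))-top).ravel(),(proj("scene",W(p,P))-sc).ravel()]
best=min((least_squares(f,[.5,.1,t],loss="soft_l1") for t in np.arange(-3,3,1)),key=lambda r:r.cost)
print(best.x,np.degrees(best.x[2]),best.cost);print(f(best.x).reshape(2,-1,2).round(1).tolist())
p=best.x; print(W(p,[[0,-.055,.15],[0,.055,.146],[.1,0,.1]]))
np.save("p.npy",p)
# independent: known heights
def ray(n,uv,z):
    c=bot.calibration(n);E=c["extrinsics"];d=E[:3,:3].T@np.linalg.inv(c["mtx"])@[*uv,1];o=-E[:3,:3].T@E[:3,3];return o+d*(z-o[2])/d[2]
for n,a in(("top",top),("scene",sc)): print(n,ray(n,a[0],.15).round(4),((ray(n,a[5],.182)+ray(n,a[6],.182))/2).round(4))
t0=np.array([[170+21,276+17]]);print(ray("top",[190,290],.08),ray("top",[317,185],.15),ray("top",[228,180],.1))
E
```

```text
[0.49977204 0.11632435 0.72292126] 41.42033707696453 16.231531543275846
[[[-0.5, -0.7], [1.1, -1.0], [-0.3, -0.9], [-1.8, 0.5], [-1.3, 0.2], [-0.9, -0.5], [-0.7, -0.5]], [[0.1, -2.4], [-4.6, 0.9], [-2.8, 0.5], [0.3, -1.9], [0.2, -1.2], [-1.0, -2.5], [-0.5, -0.9]]]
[[0.53615883 0.07508115 0.15      ]
 [0.46338524 0.15756754 0.146     ]
 [0.57475966 0.18248215 0.1       ]]
top [0.5345 0.0738 0.15  ] [0.4622 0.1556 0.182 ]
scene [0.5431 0.0752 0.15  ] [0.4686 0.1593 0.182 ]
[0.37353667 0.31189271 0.08      ] [ 0.64352395 -0.01286495  0.15      ] [0.66589309 0.22171689 0.1       ]
```

```bash
python3 - <<'E'
from h import *
from scipy.optimize import least_squares
for n,k,x0,y0,x1,y1 in(("top",10,225,205,300,265),("scene",10,265,130,340,200)):
    a=cv2.imread(f"pics/{n}0.png"); hsv=cv2.cvtColor(a,cv2.COLOR_BGR2HSV)
    m=cv2.inRange(hsv,(105,150,60),(128,255,255))[y0:y1,x0:x1]
    if n=="scene": pass
    nn,_,st,ce=cv2.connectedComponentsWithStats(m)
    print(n,[(s.tolist(),(c+[x0,y0]).round(1).tolist()) for s,c in zip(st[1:],ce[1:]) if s[4]>20])
    p=np.load("p.npy")
    b=cv2.resize(a[y0:y1,x0:x1],None,fx=k,fy=k,interpolation=cv2.INTER_CUBIC)
    th=np.linspace(0,2*np.pi,40)
    circ=np.c_[.018*np.cos(th),-.055+.018*np.sin(th),0*th+.15]
    bx=lambda z:np.array([[.014,.035,z],[.014,.075,z],[-.014,.075,z],[-.014,.035,z],[.014,.035,z]])
    for L in(circ,bx(.168),bx(.118),np.array([[0,.025,.182],[0,.085,.182]])):
        q=((proj(n,W(p,L))-[x0,y0]+.5)*k).astype(int); cv2.polylines(b,[q],False,(0,255,255),1)
    cv2.imwrite(f"pics/{n}_ov.png",b[:600,:800])
E
```

```text
top [([65, 0, 10, 11, 60], [296.0, 208.5]), ([51, 15, 14, 14, 146], [282.3, 226.2])]
scene [([46, 2, 15, 10, 57], [318.0, 136.2]), ([63, 14, 12, 14, 58], [334.4, 150.2]), ([12, 40, 13, 12, 122], [283.0, 175.3])]
```

View pics/top_ov.png

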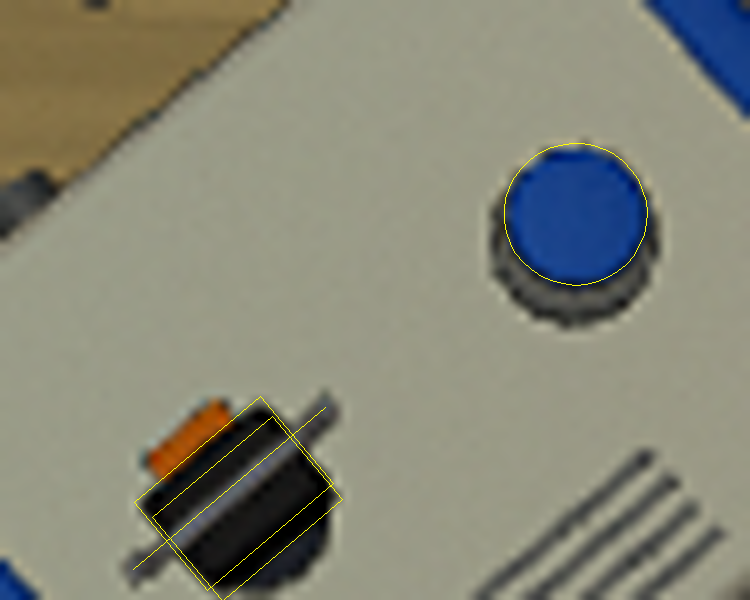

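View pics/scene_ov.png

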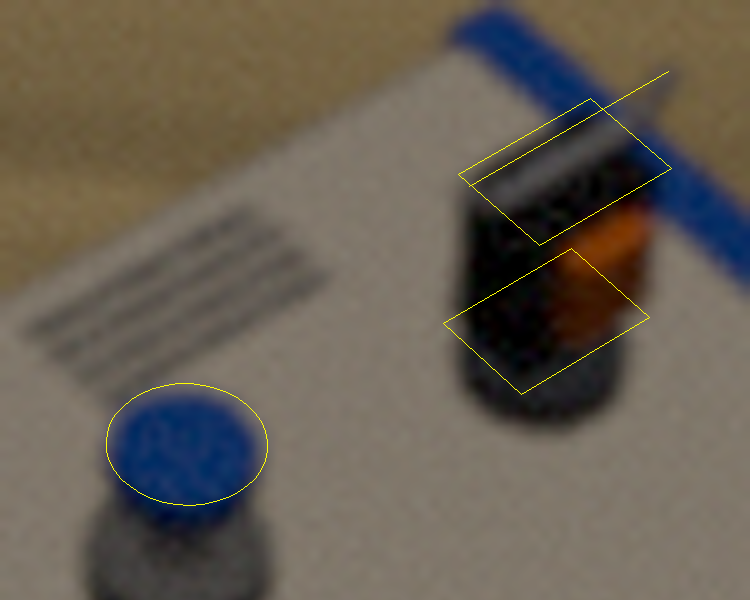

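```bash
python3 - <<'E'
from h import *
def ray(n,uv,z):
    c=bot.calibration(n);E=c["extrinsics"];d=E[:3,:3].T@np.linalg.inv(c["mtx"])@[*uv,1];o=-E[:3,:3].T@E[:3,3];return (o+d*(z-o[2])/d[2])[:2]
a=cv2.imread("pics/top0.png"); hsv=cv2.cvtColor(a,cv2.COLOR_BGR2HSV)
m=cv2.inRange(hsv,(105,150,60),(128,255,255))
nn,l,st,ce=cv2.connectedComponentsWithStats(m)
cs=[]
for i in range(1,nn):
    if st[i][4]<200: continue
    ys,xs=np.where(l==i); g=np.array([ray("top",(x,y),.1) for x,y in zip(xs,ys)])
    c=g.mean(0); w,v=np.linalg.eigh(np.cov((g-c).T)); d=v[:,1]
    print(st[i],c,np.sqrt(w),np.degrees(np.arctan2(d[1],d[0]))%180)
    if w[1]>10*w[0]: cs.append(c)
if len(cs)==2:
    d=cs[1]-cs[0];print(np.linalg.norm(d),np.degrees(np.arctan2(-d[0],d[1]))%180,(cs[0]+cs[1])/2)
# orange button and hook direction
m=cv2.inRange(hsv,(3,150,80),(18,255,255));m[:235]=0;m[260:]=0;m[:,:230]=0;m[:,260:]=0
ys,xs=np.where(m>0);print("button",len(xs),ray("top",(xs.mean(),ys.mean()),.16))
p=np.load("p.npy");print(W(p,[[.020,.055,.16]]))
E
```

```text
[274 183  55  62 530] [0.57827129 0.02385434] [0.00538147 0.05887774] 41.230769932358214
[203 241  55  65 592] [0.41821081 0.20670035] [0.00552907 0.05902396] 41.266155181748644
[170 276  34  35 534] [0.36567905 0.31624291] [0.02564433 0.0259179 ] 104.95389777773266
[ 14 393  19  14 202] [0.10745501 0.70038335] [0.00792576 0.01179732] 89.89547155386316Traceback (most recent call last):
  File "<stdin>", line 10, in <module>
  File "<stdin>", line 3, in ray
ValueError: time passes only in moves, steps and waits
```

```bash
cat >> h.py <<'E'
from scipy.spatial.transform import Rotation as R
TH=np.radians(41.3); p=np.array([.499,.1158,TH])
def quat(sgn):
    x=sgn*np.array([np.cos(TH),np.sin(TH),0]); y=np.array([0,0,-1.]); z=np.cross(x,y)
    q=R.from_matrix(np.c_[x,y,z]).as_quat(); return [q[3],q[0],q[1],q[2]]
PL=W(p,[[0,-.055,.15]])[0]; GR=W(p,[[0,.055,0]])[0]
E
python3 - <<'E'
from h import *
q=bot.read_tool_rot(); print(R.from_quat([q[1],q[2],q[3],q[0]]).as_matrix().round(2).tolist())
print(PL,GR)
for s in(1,-1):
    print(s,[bot.solve_ik(P,quat(s)) for P in ([PL[0],PL[1],.141],[GR[0],GR[1],.149],[GR[0],GR[1],.262],[GR[0],GR[1],.32])])
E
```

```text
[[0.22, 0.0, -0.97], [0.97, 0.0, 0.22], [0.0, -1.0, -0.0]]
[0.53530009 0.07448047 0.15      ] [0.46269991 0.15711953 0.        ]
1 [array([ 0.00164463,  0.38684052, -0.35107355,  0.83288225,  0.        ,
        0.85161998]), array([ 0.17615924,  0.2902273 , -0.47273564,  0.80783339,  0.        ,
        1.02613458]), array([ 0.17615924,  0.19233248, -0.29225187,  1.08621198,  0.        ,
        1.02613458]), array([ 0.17615924,  0.16540146, -0.17761083,  1.22778404,  0.        ,
        1.02613458])]
-1 [array([ 1.64463324e-03,  3.86840522e-01, -3.51073551e-01,  8.32882254e-01,
        0.00000000e+00, -2.28997267e+00]), array([ 0.17615924,  0.2902273 , -0.47273564,  0.80783339,  0.        ,
       -2.11545807]), array([ 0.17615924,  0.19233248, -0.29225187,  1.08621198,  0.        ,
       -2.11545807]), array([ 0.17615924,  0.16540146, -0.17761083,  1.22778404,  0.        ,
       -2.11545807])]
```

```bash
python3 - <<'E'
from h import *
q=quat(1)
bot.move_linear([.123,.536,.30])
bot.set_gripper(0)
bot.move_pose([PL[0],PL[1],.26],q)
bot.move_linear([PL[0],PL[1],.165],speed=.1)
print(bot.read_clock(),bot.read_ft_force(),bot.read_gripper_width())
im=bot.camera("top");cv2.imwrite("pics/t1.png",cv2.resize(im[150:320,200:350,::-1],None,fx=3.5,fy=3.5))
im=bot.camera("scene");cv2.imwrite("pics/s1.png",cv2.resize(im[60:260,220:400,::-1],None,fx=3,fy=3))
E
```

```text
5.4917 [0.71739123 0.19116578 0.33721095] -0.0034056256058755275
```

View pics/s1.png

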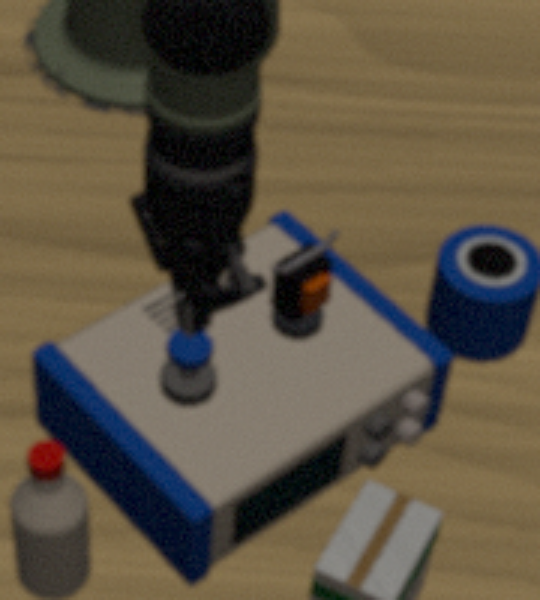

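The closed fingertips are right over the blue head (about 190,335 in the crop). I'll press it down.

```bash
python3 - <<'E'
from h import *
print(bot.move_linear([PL[0],PL[1],.133],speed=.03,until_force=14))
print(bot.read_position(),bot.read_ft_force())
bot.wait(.3)
print(bot.read_position(),bot.read_ft_force(),bot.read_clock())
im=bot.camera("scene");cv2.imwrite("pics/s2.png",cv2.resize(im[60:260,220:400,::-1],None,fx=3,fy=3))
E
```

```text
True
[0.53544945 0.07450656 0.14102976] [-1.17236792 -0.18077916  7.07314689]
[0.53541025 0.07449478 0.14103538] [-1.14422064  0.0930781   8.27948653] 6.6833
```

View pics/s2.png

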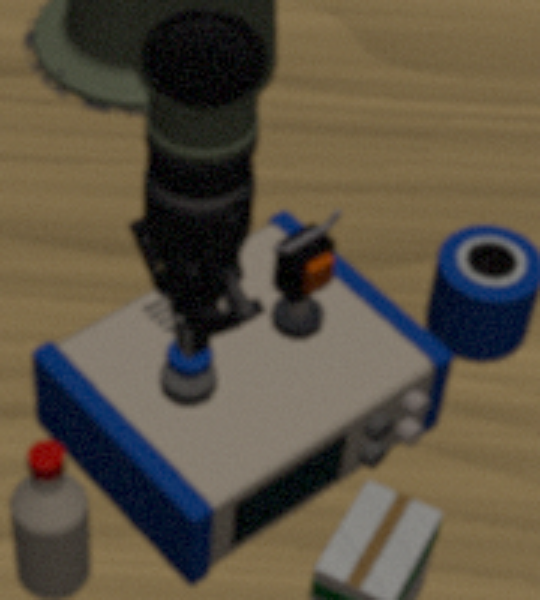

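Plunger down 9 mm at its stop with 8 N, and the grip has risen (a gap shows below it at about 298,300). Next I'll retract and go over the grip.

```bash
python3 - <<'E'
from h import *
bot.move_linear([PL[0],PL[1],.29],speed=.15)
bot.set_gripper(1.0)
bot.move_pose([GR[0],GR[1],.29],quat(1))
bot.move_linear([GR[0],GR[1],.205],speed=.1)
print(bot.read_clock(),bot.read_position(),bot.read_ft_force())
for n in("top","scene"):
    im=bot.camera(n);x0,y0=(190,160) if n=="top" else (220,60)
    cv2.imwrite(f"pics/{n}3.png",cv2.resize(im[y0:y0+180,x0:x0+180,::-1],None,fx=3.3,fy=3.3))
E
```

```text
10.1833 [0.46324183 0.1570845  0.20549037] [-0.7894865  -0.35446416  0.89208796]
```

View pics/scene3.png

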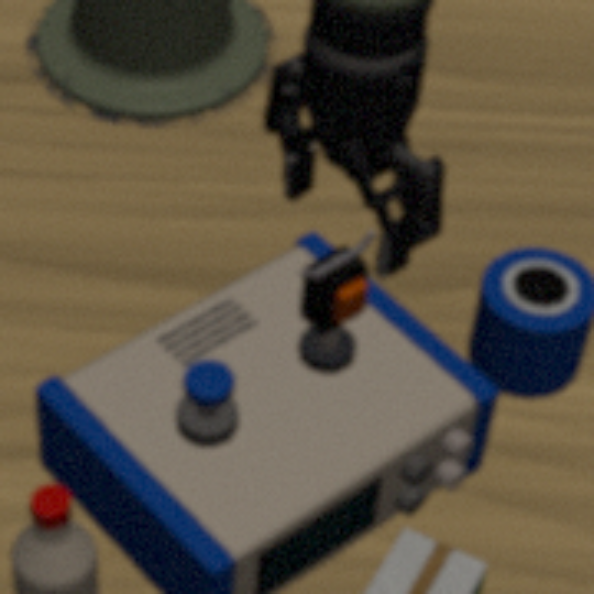

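View pics/top3.png

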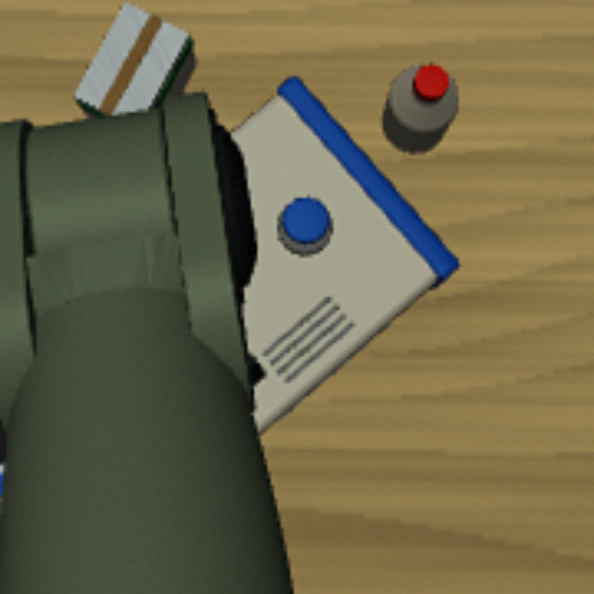

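```bash
python3 - <<'E'
from h import *
T=[.4632,.1571]; c,s=np.cos(TH),np.sin(TH)
for z in(.205,.218): 
  for d in(-.0425,.0425): print(z,d,((proj("scene",[[T[0]+d*c,T[1]+d*s,z]])-[220,60])*3.3).round())
print(((proj("scene",W(p,[[0,.025,.204],[0,.085,.204],[.022,.055,.168]]))-[220,60])*3.3).round())
bot.move_linear([GR[0],GR[1],.165],speed=.08,until_force=8)
print(bot.read_clock(),bot.read_position(),bot.read_ft_force())
n="scene";im=bot.camera(n)
cv2.imwrite(f"pics/{n}4.png",cv2.resize(im[85:185,260:380,::-1],None,fx=6,fy=6,interpolation=cv2.INTER_CUBIC))
E
```

```text
0.205 -0.0425 [[296. 212.]]
0.205 0.0425 [[379. 283.]]
0.218 -0.0425 [[298. 198.]]
0.218 0.0425 [[382. 270.]]
[[303. 267.]
 [370. 229.]
 [354. 304.]]
10.9333 [0.46286307 0.1571468  0.16518167] [ 0.11894069 -0.13054414  0.34293328]
```

View pics/scene4.png

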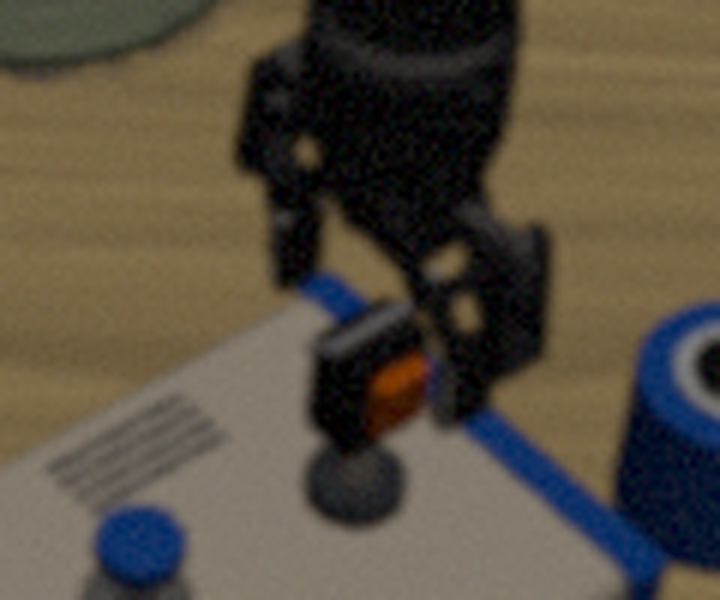

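```bash
python3 - <<'E'
from h import *
c,s=np.cos(TH),np.sin(TH)
def st(t):
    f=bot.read_ft_force();print(t,round(bot.read_clock(),2),"w",round(bot.read_gripper_width()*85,1),"f",f.round(1),"fx_case",round(f[0]*c+f[1]*s,1),"fy",round(-f[0]*s+f[1]*c,1),bot.read_position().round(4))
print(bot.move_linear([GR[0],GR[1],.148],speed=.08,until_force=8)); st("down")
bot.set_gripper(.56,20); st("48mm")
bot.set_gripper(.0,20); st("closed20")
bot.wait(.3); st("w")
n="scene";im=bot.camera(n)
cv2.imwrite(f"pics/{n}5.png",cv2.resize(im[85:185,260:380,::-1],None,fx=6,fy=6,interpolation=cv2.INTER_CUBIC))
E
```

```text
False
down 11.34 w 84.9 f [0.3 0.1 0.2] fx_case 0.3 fy -0.1 [0.4625 0.1571 0.148 ]
48mm 11.8 w 47.6 f [-0.1  0.2  0.2] fx_case 0.0 fy 0.2 [0.4628 0.1571 0.1482]
closed20 12.09 w 28.5 f [1.6 2.8 1.3] fx_case 3.0 fy 1.1 [0.4635 0.1577 0.1484]
w 12.39 w 28.6 f [2.9 3.4 0.6] fx_case 4.5 fy 0.7 [0.4634 0.1576 0.1483]
```

View pics/scene5.png

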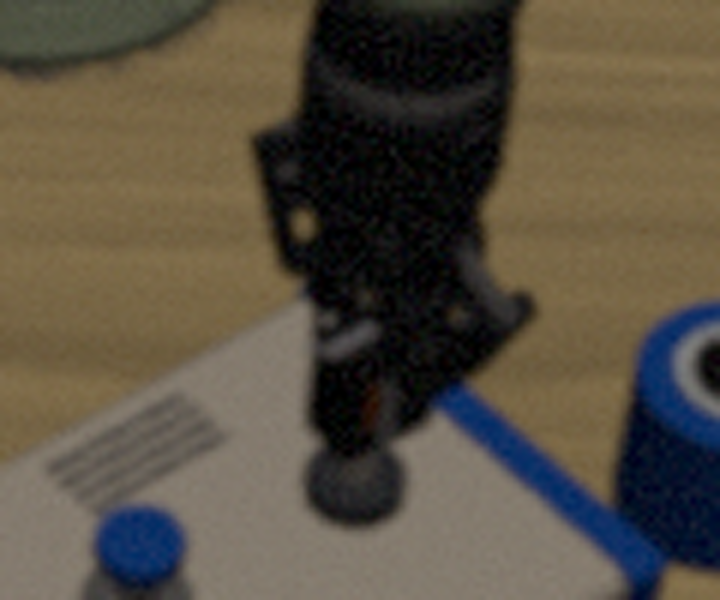

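The jaws stopped at 28.5 mm, so the button is fully in (29 mm expected), and the side load is small. Next: grip harder and pull up.

```bash
python3 - <<'E'
from h import *
c,s=np.cos(TH),np.sin(TH)
def st(t):
    f=bot.read_ft_force();print(t,round(bot.read_clock(),2),"w",round(bot.read_gripper_width()*85,1),"f",f.round(1),"fx_case",round(f[0]*c+f[1]*s,1),bot.read_position().round(4))
bot.set_gripper(0,60); st("60N")
x,y,_=bot.read_position()
x,y=.4634,.1576
print(bot.move_linear([x,y,.19],speed=.05,until_force=30)); st("a")
print(bot.move_linear([x,y,.25],speed=.05,until_force=30)); st("b")
print(bot.move_linear([x,y,.266],speed=.02,until_force=16)); st("c")
bot.wait(.5); st("d")
for n in("top","scene"):
    im=bot.camera(n);x0,y0=(190,160) if n=="top" else (260,60)
    cv2.imwrite(f"pics/{n}6.png",cv2.resize(im[y0:y0+125,x0:x0+125,::-1],None,fx=4.7,fy=4.7))
E
```

```text
60N 12.66 w 27.3 f [3.6 3.3 0.5] fx_case 4.9 [0.4633 0.1575 0.1482]
False
a 13.65 w 27.4 f [ 3.5  2.4 -2.5] fx_case 4.2 [0.4633 0.1576 0.1897]
False
b 15.0 w 27.9 f [ 5.6  3.9 -8.7] fx_case 6.8 [0.4632 0.1576 0.249 ]
True
c 15.57 w 27.4 f [  3.8  -0.4 -11. ] fx_case 2.6 [0.4632 0.1577 0.2575]
d 16.07 w 27.6 f [  2.1  -3.1 -11.4] fx_case -0.5 [0.4633 0.1581 0.2579]
```

View pics/scene6.png

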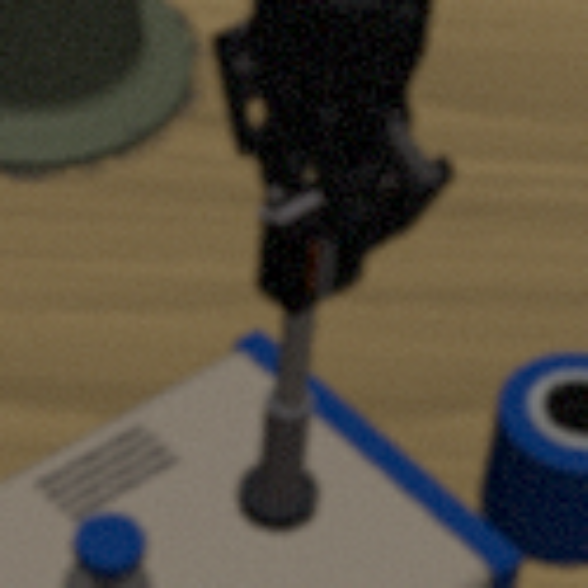

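```bash
python3 - <<'E'
from h import *
def st(t):
    print(t,round(bot.read_clock(),2),"w",round(bot.read_gripper_width()*85,1),"f",bot.read_ft_force().round(1),bot.read_position().round(4))
bot.set_gripper(0,80); st("80N")
for z in(.2590,.2605,.262):
    r=bot.move_linear([.4634,.1577,z],speed=.01,until_force=18); bot.wait(.15); st(r)
    if -bot.read_ft_force()[2]>22: break
bot.wait(.6); st("hold")
im=bot.camera("scene");cv2.imwrite("pics/scene7.png",cv2.resize(im[60:185,260:385,::-1],None,fx=4.7,fy=4.7))
E
```

```text
80N 16.38 w 27.0 f [  1.1  -5.8 -10.2] [0.4634 0.1582 0.2581]
False 16.82 w 27.1 f [  3.5  -0.8 -17.5] [0.4632 0.1579 0.2585]
False 17.27 w 27.4 f [  6.8   0.4 -28.3] [0.463  0.1579 0.2586]
hold 17.88 w 27.3 f [  7.1  -1.4 -28.6] [0.463  0.1579 0.2586]
```

View pics/scene7.png

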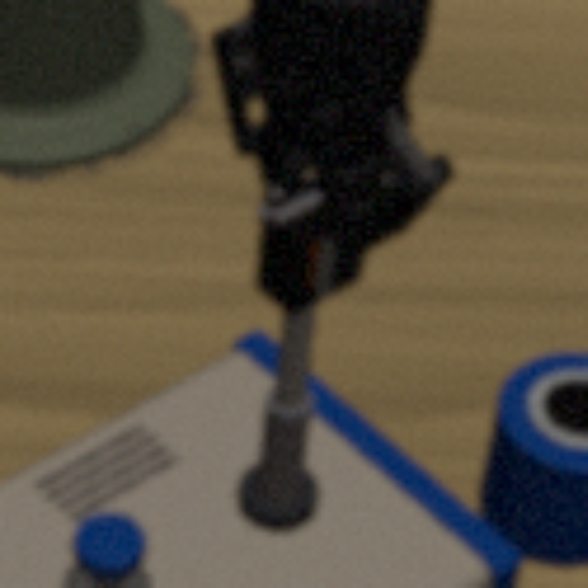

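The pole is against a hard stop: the position stays at 0.2586 m while the pull rises to 28 N, and the grip isn't slipping. Both pole sections show in the picture (steps at about 290,405 and 278,490). I'm handing it in.

```bash
python3 - <<'E'
from cell import bot
print(bot.read_clock(),bot.read_ft_force().round(1),bot.read_position().round(4)); bot.close_job()
E
```

```text
17.925 [  6.1  -0.4 -28.7] [0.463  0.1579 0.2586]
the job is handed in; nothing more can be done
```

The pole is fully extended, and I handed the job in at 17.9 s with the gripper still holding the grip.

- **Plunger:** I pressed it down 9 mm to its stop, with 8 N at the end against a spring of up to 4.5 N. The picture showed the pole popped up.
- **Grip and button:** I pinched the grip across its button. The jaws stopped at about 28.5 mm and settled near 27 mm at 80 N. A fully squeezed button should give 29 mm, so it is fully in.
- **Pull:** The tool rose about 110 mm, against the 108 mm expected. It then met a hard stop: the position stayed at 0.2586 m while the pull rose from 10 N to 28 N. It held there for 0.6 s without slipping.

**Checks that disagreed:** The two cameras differed by about 1–3 pixels (several mm) on where the case stands. I relied mostly on the top camera, and the small side forces when gripping (under 5 N) agreed with it. In the pictures a strip of the orange button shows beside the pad, so the pad sits a few mm off-centre along y.

I did not touch the film roll, bottle or carton. The film roll looked unmoved in the last picture, but the bottle and carton were outside that crop.

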